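Jack a spindle carriage up square and drive its clevis pin

TASK

Raise the spindle carriage of the bench lift fully to its upper stops by turning the two black knobs clockwise, alternately and about a quarter turn at a time, so that it stays square: neither end may ever get more than about 6 mm ahead of the other. Then push the clevis pin fully home through the carriage's eye, until its head is up against the sleeve, and let go.

Things in the scene. Friction and masses are not known exactly. Their poses are not given: they have to be found in the camera images.
- lift: bench lift, fixed; grey base plate x -132..+83, y -128..+128 mm of this frame, origin on the bench. x points away from the robot (turned up to 20 deg), y to its left, z up. Upright four-start screws at x 0, y +90 and -90 mm turn in place, a knob on top of each; a carriage with a V-belt pulley rides on them. Nothing stands above the knobs' tops, z 144; all else is below 120 mm
- knob_left_grip (a point): middle of the left (+y) knob, on its upright axis, 133 mm above the bench: round, fluted, black, 42 mm across, 22 mm high (z 122 to 144 mm), white index line on top. Free all round and below down to a bearing arm and bush (26 mm wide, top at z 108 mm). It stays at this height as it turns
- knob_right_grip (a point): middle of the right (-y) knob, like the left in every way. Well to the right of the lift a tall steel pole stands on the bench, about x 0.47, y -0.55 m of the robot's frame, and behind it on that side a desk fan, x 0.77, y -0.26 m: keep clear of both
- knob_left (a joint): angle of the left knob, rad: grows when turned clockwise seen from above, which raises the left end of the carriage 3.5 mm a radian; 0 at the lower stop, 3.0 at the upper stop, where it goes no further; starts between 0.2 and 0.7. Turns with about 0.05 N m, stays where it is left
- knob_right (a joint): angle of the right knob, the same for the right end of the carriage
- carriage: aluminium carriage, a bar 226 mm long along y across both screws; origin at its middle, z its own upright. Each end rests on the lifting nut of its own screw, so it leans when they differ (6 mm between the ends: 0.033 rad). Level and fully up its origin is at z 52 mm, at the lower stops at z 41.5 mm
- eye (a point): centre of the eye, a 13.2 mm hole along y in the 18 mm thick lug at the front of the carriage, between the sleeve and a cheek of the pin bracket. Only with the carriage fully up (z 90 mm) is it in line with both; lower down the lug's solid metal stops the pin. The lug's top is never above z 112 mm
- sleeve_mouth (a point): centre of the left (+y) end of the bracket's sleeve (round, 28 mm across, y +13 to +63 mm of the lift's frame, top at z 104 mm), at x -80, y +63, z 90 mm of that frame: here the pin's head comes to rest. The bore runs along the lift's y; beyond the eye it goes on through the cheek, y -13 to -25 mm
- pin_head (a point): centre of the outer face of the pin's head. Loose steel clevis pin, 10 mm thick, shank 92 mm with tapered nose, head 20 mm across, 7 mm thick; started in the sleeve along the lift's y, nose short of the lug, head standing 43 mm out to the left (drooping up to 3 mm). Push it towards the lift's -y, about 43 mm, under 3 N; home, this face is at y +70 mm of the lift's frame

How it is judged (in metres and radians):
On the way:
1. both ends of the carriage are up at their stops (each knob within 0.45 rad, 1.6 mm, of its stop), the pin not yet home (value of joint each of knob_left, knob_right above 2.55 rad and y of pin_head in the frame of lift above 0.095 m), for 0.2 s.
At the end, for the whole second after the job is handed in: both ends of the carriage are up at their stops (each knob within 0.45 rad of it, lean under 0.012 rad) and the pin is through the eye and the cheek, its head within about 5 mm of the sleeve's mouth (value of joint each of knob_left, knob_right above 2.55 rad and y of pin_head in the frame of lift between 0.066 and 0.0755 m and distance between pin_head and sleeve_mouth below 0.014 m and angle between carriage's own z axis and vertical below 0.012 rad); the robot touches nothing.
It fails at once if the carriage is out of square: one end more than 7.5 mm ahead of the other (lean over 0.042 rad) (angle between carriage's own z axis and vertical above 0.042 rad).
It also fails if it takes over 70 s, if anything falls off the work surface, if the arm or the gripper's body presses on something with over 40 N, if the wrist force passes 120 N, or if a joint passes its speed limit or range.

ROBOT

A 6-joint arm with a two-finger parallel gripper is mounted at the origin on a cart in front of the work surface, level with it; the furniture and walls round the work are solid. World frame = base frame: x ahead of the robot, y to its left, z up, the work surface at z = 0. Lengths are in m, angles in degrees, forces in N, time in s.
With the tool pointing down it reaches from about 0.375 to 0.75 m from the base axis. Payload 9 kg.
Tool frame: the origin (TCP) lies where the fingers leave the gripper's body, on its centre line; the fingertips stand 73 mm ahead of it and the grasp point (between the pads) lies 54 mm ahead of it (robot.tip_reach is the distance from the TCP to the fingertips, in m); z points along the fingers, y is the direction in which the jaws open and shut (so a half turn about z gives the same grasp; the last joint's range is limited). The gripper opens to 85 mm and grips with 20 to 120 N. Pads are 22 mm wide; open, the fingers measure 114 mm over their backs; the gripper's body (76 mm by 85 mm) begins 54 mm behind the grasp point. The pads swing forward as they close: fully open they stand 13 mm farther back than shut.
Start: joints at [-78.765, 5.964, 5.575, 89.605, 0, 77.527], TCP at [0.241, -0.549, 0.304] pointing down, gripper open.
Joint ranges: [-171.21, 171.21], [-48.23, 106.86], [-62.78, 66.21], [-105.2, 120.99], [-86.42, 89.51], [-180, 180]. Speed limits (degrees/s): [127.2, 127.2, 147.25, 180, 180, 180].

INTERFACE

Orientations are given as [roll, pitch, yaw] about the fixed x, y, z axes, in that order (R = Rz(yaw) Ry(pitch) Rx(roll)).
In Python, from plant import robot gives the robot as it stands. Calls block until the motion is done:
- robot.move_pose(position, orientation): joint-space move of the TCP to a pose.
- robot.line_to(position, vel=0.15, rotation=None, guard=None): straight line of the TCP; rotation=None keeps the orientation; vel is the mean speed in m/s. With guard (N) it stops when the force on the tool has changed by that much, and returns True; else False.
- robot.goto_joints(angles): joint-space move.
- robot.set_gripper(opening): finger opening in m; the grip force is fixed at half the most; returns when the fingers have stopped.
- robot.pause(seconds).
- robot.ik(position, orientation): joint angles nearest the present ones, or None.
- robot.observe(): the state.
- robot.grab_frame(name): name is "scene" or "side" or "wrist"; returns the picture (384x512x3 uint8, blue, green, red); there is no depth.
- robot.get_calibration(name): a dict with "vertical_fov" (degrees; the focal length in pixels is half the picture's height over the tangent of half this angle, whatever the lens; pixels are square), "cx", "cy" (the principal point, pixels), "rvec" (rotation vector, rad) and "tvec" (3), from world to camera coordinates, as OpenCV has them. Camera axes: x right, y down, z forward; pixel columns grow to the right and rows downward; lengths in m; the calibration is good to about 2 mm. A picture is of the moment at which its call begins: read the wrist's pose just before it. get_calibration takes no time and is no camera call; for the wrist camera it gives the pose at the moment of the call.
A pose or a line that the arm cannot do raises robot.IKError and nothing moves.
- robot.job_done(): hands the job in, once; it reports no verdict.
The state is a dict: "time": time; "q": joint angles; "qvel": joint speeds; "joint_torque": joint torques, N m; "tool_pos": TCP position; "tcp_rot": TCP orientation; "ft_force": force on the tool from outside, world axes, zero at the start; "torque": the same for the moment, N m; "gripper_width": finger opening in m.
Only numpy, scipy, OpenCV 4.12 (cv2) and the standard library are available. Lean on these libraries where they do the work, as an engineer would, in place of code of your own. Each camera call takes 0.05 s, during which the arm holds its last target. There are 200 camera calls.

## Working session

There is one attempt and no reset: what is moved stays moved. The work goes in short steps, each a Python script; the robot and the scene stay as the last script left them, time stands still between calls to the robot, and variables do not carry over. Pictures are saved under pics/ and viewed, about 8 in all and at most 12, crops included, and the job is handed in when it is done.

```bash
mkdir -p pics; ls; python3 - <<'E'
from plant import robot
import cv2,numpy as np
for n in("scene","side"):
    cv2.imwrite(f"pics/{n}0.png",robot.grab_frame(n)); c=robot.get_calibration(n)
    R=cv2.Rodrigues(np.array(c["rvec"]))[0]; print(n,c["vertical_fov"],c["cx"],c["cy"],-R.T@np.array(c["tvec"]))
o=robot.observe();print(o)
E
```

```text
pics
scene 44.87500821733031 256.4444124085281 193.4660842952366 [0.24017886 0.5276741  0.76284408]
side 42.31327227399759 256.30518363672826 191.0572985395147 [ 0.37198853 -0.65522775  0.44519767]
{'time': 0.1, 'q': array([-7.87647477e+01,  5.99472845e+00,  5.53228626e+00,  8.96039978e+01,
        1.07090956e-03,  7.75274494e+01]), 'qvel': array([-0.04377466, -0.03745172,  0.1410413 ,  0.10489063,  0.01969376,
       -0.08795965]), 'joint_torque': array([ 8.18801840e-03, -5.58204067e+01,  5.04721642e+01,  1.26479322e-02,
       -1.93722726e-04,  1.80836628e-05]), 'tool_pos': array([ 0.24122262, -0.54915088,  0.30321223]), 'tcp_rot': array([-1.79935359e+02, -1.53948033e-02,  2.37077936e+01]), 'ft_force': array([-0.20992988, -0.17371017,  0.48254824]), 'torque': array([-0.03131795,  0.00442509, -0.00402648]), 'gripper_width': 0.0856236674322316}
```

View pics/scene0.png

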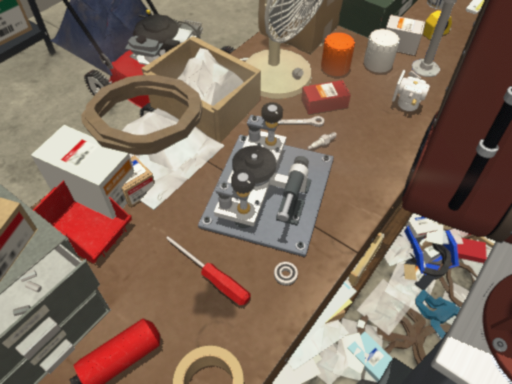

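View pics/side0.png

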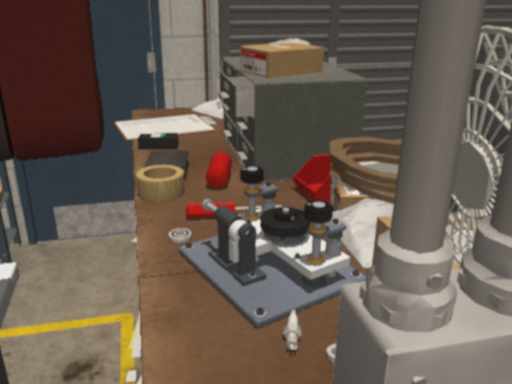

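The scene view shows the left knob near (242,181), the right knob near (271,113), and the pin head near (297,165)/(283,240), which is ambiguous. The side view shows the right knob at (318,212), the left at (252,175) and the pin head at (208,205). Next I'll locate the knobs by their dark blobs and check the 180 mm spacing.

```bash
cat >h.py <<'E'
from plant import robot
import cv2,numpy as np
def cam(n,c=None):
    c=c or robot.get_calibration(n); f=192/np.tan(np.radians(c["vertical_fov"]/2))
    K=np.array([[f,0,c["cx"]],[0,f,c["cy"]],[0,0,1]]); R=cv2.Rodrigues(np.array(c["rvec"]))[0]
    return K,R,np.array(c["tvec"]).ravel()
def ray(C,uv):
    K,R,t=C; return -R.T@t, R.T@np.linalg.inv(K)@np.array([*uv,1.])
def onz(C,uv,z):
    o,d=ray(C,uv); return o+d*(z-o[2])/d[2]
def tri(Ca,a,Cb,b):
    o1,d1=ray(Ca,a);o2,d2=ray(Cb,b)
    s=np.linalg.lstsq(np.c_[d1,-d2],o2-o1,rcond=None)[0]; p,q=o1+d1*s[0],o2+d2*s[1]
    return (p+q)/2,np.linalg.norm(p-q)
def proj(C,p):
    K,R,t=C; v=K@(R@np.asarray(p)+t); return v[:2]/v[2]
def dark(im,uv,r,th=50):
    u,v=map(int,uv); w=im[v-r:v+r,u-r:u+r].max(2)<th
    n,l,s,c=cv2.connectedComponentsWithStats(w.astype(np.uint8)); i=1+np.argmax(s[1:,4])
    return c[i]+[u-r,v-r], s[i]
E
python3 - <<'E'
from h import *
s=cv2.imread("pics/scene0.png");d=cv2.imread("pics/side0.png");S,D=cam("scene"),cam("side")
P=[]
for a,b in(((242,181),(252,175)),((271,113),(318,212))):
    a,sa=dark(s,a,14);b,sb=dark(d,b,16)
    print(a,sa,b,sb,onz(S,a,.133),onz(D,b,.133),tri(S,a,D,b)); P.append(onz(S,a,.133))
print(np.linalg.norm(P[0]-P[1]))
cv2.imwrite("pics/c.png",np.hstack([cv2.resize(s[90:260,190:350],None,fx=2.5,fy=2.5),cv2.resize(d[150:320,190:350],None,fx=2.5,fy=2.5)]))
E
```

```text
Traceback (most recent call last):
  File "h.py", line 19, in dark
    n,l,s,c=cv2.connectedComponentsWithStats(w.astype(np.uint8)); i=1+np.argmax(s[1:,4])
                                                                      ~~~~~~~~~^^^^^^^^^
ValueError: attempt to get argmax of an empty sequence
```

```bash
python3 - <<'E'
from h import *
s=cv2.imread("pics/scene0.png");d=cv2.imread("pics/side0.png");S,D=cam("scene"),cam("side")
cv2.imwrite("pics/c.png",np.hstack([cv2.resize(s[90:260,190:350],None,fx=2.5,fy=2.5),cv2.resize(d[150:320,190:350],None,fx=2.5,fy=2.5)]))
print(s[176:190,242].max(1),d[170:185,252].max(1))
P=[]
for a,b in(((242,181),(252,175)),((271,113),(318,212))):
    a,sa=dark(s,a,14,80);b,sb=dark(d,b,16,70)
    print(a,sa,b,sb,onz(S,a,.133),onz(D,b,.133),tri(S,a,D,b)); P.append(onz(S,a,.133))
print(np.linalg.norm(P[0]-P[1]))
E
```

```text
[197 198 200 198 181 119  73  66  66  67  63  60  58  56] [125  73  42  39  34  31  30  28  29  30  26  29  31  48  75]
[243.70412844 179.22477064] [  4   0  24  26 436] [254.58153242 171.38113949] [  4   0  28  25 509] [0.56030838 0.13849785 0.133     ] [0.56705197 0.1506366  0.133     ] (array([0.56187608, 0.13948784, 0.13605037]), np.float64(0.005563068390492739))
[271.09333333 114.62222222] [  5   5  20  19 225] [316.02272727 214.54734848] [  0   6  32  26 528] [ 0.61761872 -0.01995199  0.133     ] [ 0.61326602 -0.04171302  0.133     ] (array([ 0.62061744, -0.0257708 ,  0.12554389]), np.float64(0.002526030485625691))
0.16849577328888846
```

View pics/c.png

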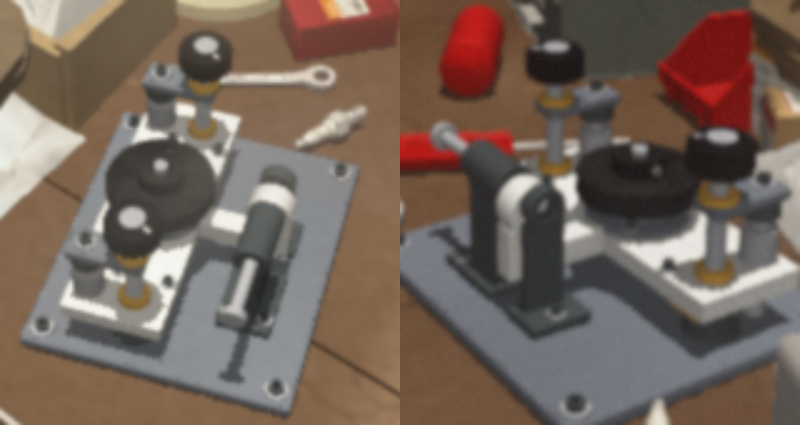

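The crop shows grey discs on top of the knobs at scene (242,176.8) and (272.4,108), and at side (252.4,168.8) and (318.4,204). The sleeve and pin are at the front, with the pin head at crop (231,315). I'll use the disc centres at z=0.144.

```bash
python3 - <<'E'
from h import *
S,D=cam("scene"),cam("side");P=[]
for a,b in(((242,176.8),(252.4,168.8)),((272.2,108),(318.4,204))):
    print(onz(S,a,.144),onz(D,b,.144),tri(S,a,D,b)); P.append((onz(S,a,.144)+onz(D,b,.144))/2)
d=P[0]-P[1];print(np.linalg.norm(d),np.degrees(np.arctan2(-d[0],d[1])))
# pin head
print("pin",tri(S,(231/2.5+190,90+315/2.5),D,(440/2.5-160+190,150+138/2.5)))
# front base screws (z~0.01), left/right front
for a in((276,388),(340,171),(41,325)): print(onz(S,(a[0]/2.5+190,90+a[1]/2.5),.012))
for m in P: print([robot.ik([m[0],m[1],.19],[180,0,y]) for y in(-90,0,90)])
E
```

```text
[0.56031305 0.14290605 0.144     ] [0.5594194  0.13546201 0.144     ] (array([0.56113476, 0.1416224 , 0.14178624]), np.float64(0.0005749508845883511))
[ 0.62017274 -0.02647573  0.144     ] [ 0.62054625 -0.03003269  0.144     ] (array([ 0.62123978, -0.02773512,  0.14275549]), np.float64(0.0005176016389676835))
0.17803089239512068 19.86413076902787
pin (array([0.47758914, 0.132313  , 0.08442237]), np.float64(0.003911327397028695))
[0.44051192 0.12286305 0.012     ]
[ 0.51748102 -0.08866261  0.012     ]
[0.61644098 0.18702931 0.012     ]
[array([  0.97878302,   2.50652193,  -9.88370258,  77.60977549,
         0.        , -89.02121698]), array([   0.97878302,    2.50652193,   -9.88370258,   77.60977549,
          0.        , -179.02121698]), array([ 0.97878302,  2.50652193, -9.88370258, 77.60977549,  0.        ,
       90.97878302])]
[array([ -14.65360253,   10.12609747,   -1.74859882,   78.1253037 ,
          0.        , -104.65360253]), array([-14.65360253,  10.12609747,  -1.74859882,  78.1253037 ,
         0.        , 165.34639747]), array([-14.65360253,  10.12609747,  -1.74859882,  78.1253037 ,
         0.        ,  75.34639747])]
```

Triangulation gives a knob spacing of 179.8 mm, heights within 2 mm of 144 mm and a lift yaw of about 19.6°. The pin head lies within 5 mm of its prediction. Next I'll move above the left knob, keeping clear of the pole, and look with the wrist camera.

```bash
python3 - <<'E'
from h import *
def t(m): o=robot.observe(); print(m,round(o["time"],2),o["tool_pos"].round(4),o["q"].round(1))
robot.line_to([.19,-.42,.304],vel=.25);t("in")
q=robot.ik([.561,.1416,.30],[180,0,180]);print(q); q=np.array(q)
q[5]=-50; robot.goto_joints(q);t("above L")
C=robot.get_calibration("wrist"); im=robot.grab_frame("wrist"); cv2.imwrite("pics/w1.png",im)
np.save("w1.npy",np.array([C],dtype=object),allow_pickle=True)
K=cam("w",C)
for p in([.561,.1416,.144],[.6212,-.0277,.144],[.478,.1366,.09]):print(proj(K,p))
E
```

```text
in 0.81 [ 0.1901 -0.4207  0.3041] [-82.  -18.5 -17.2  91.2   0.   74.3]
[ 1.22237978  2.16039462  1.19719953 89.03680491  0.          1.22237978]
above L 3.2 [0.5612 0.1409 0.3   ] [  1.2   2.2   1.2  89.   -0.  -50. ]
[261.99730108 193.84481882]
[53.69791673 73.78019976]
[326.20955399 119.51783417]
```

View pics/w1.png

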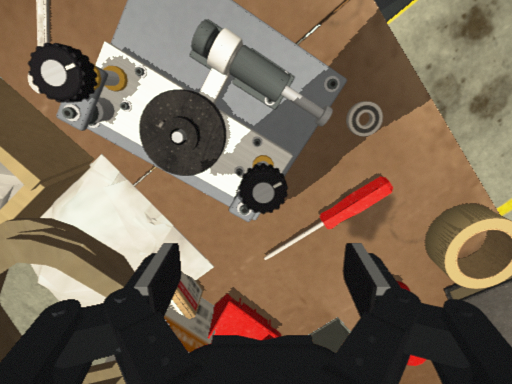

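The wrist view shows the left knob disc at about (262,188), the right at about (54,69) and the pin head at about (323,116). That is roughly 4–5 px above prediction, so I'll measure the discs and cast them onto z=0.144.

```bash
python3 - <<'E'
from h import *
C=np.load("w1.npy",allow_pickle=True)[0];K=cam("w",C);im=cv2.imread("pics/w1.png");g=cv2.cvtColor(im,cv2.COLOR_BGR2GRAY)
P=[]
for u,v in((262,188),(54,69)):
    r=14; w=(g[v-r:v+r,u-r:u+r]>120).astype(np.uint8); w=cv2.morphologyEx(w,cv2.MORPH_OPEN,np.ones((5,5)))
    n,l,s,c=cv2.connectedComponentsWithStats(w); i=1+np.argmax(s[1:,4]); p=c[i]+[u-r,v-r]
    X=onz(K,p,.144);print(p,s[i],X);P.append(X)
d=P[0]-P[1];print(np.linalg.norm(d),np.degrees(np.arctan2(-d[0],d[1])));print("pin",onz(K,(323,116),.088))
E
```

```text
[263.04109589 192.45205479] [  6  10  19  18 292] [0.55953761 0.14118281 0.144     ]
[52.83264463 71.73760331] [  1   5  25  23 484] [ 0.62056444 -0.02897916  0.144     ]
0.18077436408451833 19.729848716035722
pin [0.47828357 0.13236836 0.088     ]
```

Three estimates agree to about 2 mm. I'll start with the left knob.

```bash
cat >>h.py <<'E'
L=[.5603,.1413];Rk=[.6209,-.0284]
def t(m): o=robot.observe(); print(m,round(o["time"],2),o["tool_pos"].round(4),"q6",o["q"][5].round(1),"F",o["ft_force"].round(1),"T",o["torque"].round(2),"w",o["gripper_width"].round(4))
def turn(k,q0,free,maxa,thr=.5,zg=.188):
    q=np.array(robot.ik([*k,.25],[180,0,180])); q[5]=q0; robot.goto_joints(q)
    robot.line_to([*k,zg],vel=.12); t("down"); robot.set_gripper(0.03); t("grip")
    q=robot.observe()["q"].copy(); a=0; 
    while a<maxa:
        s=free if a==0 else 8
        a+=s; q[5]+=s; robot.goto_joints(q); o=robot.observe(); print(a,o["q"][5].round(1),o["torque"].round(2),o["ft_force"].round(1))
        if a>free and abs(o["torque"][2])>thr: print("stop"); break
    q[5]-=1; 
    robot.set_gripper(.085); t("open")
    p=robot.observe()["tool_pos"]; robot.line_to([p[0],p[1],.25],vel=.2); t("up")
E
python3 - <<'E'
from h import *
turn(L,-40,20,20);
E
```

```text
Traceback (most recent call last):
  File "h.py", line 25, in turn
    robot.line_to([*k,zg],vel=.12); t("down"); robot.set_gripper(0.03); t("grip")
                                    ~^^^^^^^^
  File "h.py", line 22, in t
    def t(m): o=robot.observe(); print(m,round(o["time"],2),o["tool_pos"].round(4),"q6",o["q"][5].round(1),"F",o["ft_force"].round(1),"T",o["torque"].round(2),"w",o["gripper_width"].round(4))
                                                                                                                                                                   ^^^^^^^^^^^^^^^^^^^^^^^^
AttributeError: 'float' object has no attribute 'round'
```

```bash
sed -i 's/o\["gripper_width"\].round(4)/round(float(o["gripper_width"]),4)/' h.py
python3 - <<'E'
from h import *
robot.line_to([*L,.25],vel=.2)
turn(L,-40,40,72)
im=robot.grab_frame("wrist"); cv2.imwrite("pics/w2.png",im)
E
```

```text
down 5.61 [0.5605 0.1413 0.1885] q6 -40.0 F [ 0.2 -0.   0.6] T [ 0.02  0.05 -0.02] w 0.0857
grip 6.1 [0.5606 0.1413 0.1889] q6 -40.0 F [-1.2 -0.7  6.5] T [-0.08  0.28  0.03] w 0.0403
40 0.0 [-1.07 -0.22  0.02] [ 0.5 -4.9 -0.7]
48 8.1 [-1.28 -0.2  -0.01] [ 1.3 -7.3  0. ]
56 16.1 [-1.61 -0.16 -0.04] [-0.3 -7.1  0.7]
64 24.1 [-1.83 -0.06 -0.01] [ 0.5 -9.3  0.4]
72 32.1 [-2.05  0.1  -0.02] [ -0.6 -10.3   0.8]
open 8.35 [0.5607 0.1414 0.189 ] q6 32.0 F [0.9 1.5 0.2] T [ 0.01  0.06 -0.02] w 0.0847
up 8.81 [0.561  0.1415 0.2507] q6 32.0 F [ 0.4  1.2 -1.7] T [-0.02  0.03  0.05] w 0.085
```

View pics/w2.png

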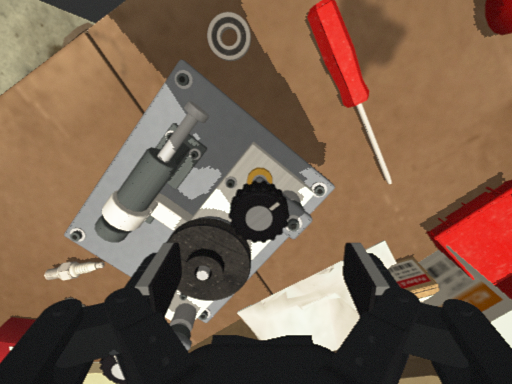

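The left knob's index line at about (277,207) moved with the gripper, so it turned about 72° with no slip. Side force was modest, 10 N or less. Next are the right knob, then left to its stop, then right to its stop.

```bash
python3 - <<'E'
from h import *
turn(Rk,-40,64,72)
robot.set_gripper(.085)
turn(L,-50,40,104)
E
```

```text
down 10.68 [ 0.6211 -0.0283  0.1886] q6 -40.0 F [0.4 0.1 0.8] T [ 0.06 -0.02  0.02] w 0.0849
grip 11.16 [ 0.6214 -0.0288  0.189 ] q6 -40.0 F [-0.7 -2.2  5.6] T [-0.39  0.15  0.02] w 0.0404
64 23.9 [-1.1   0.37 -0.05] [-1.1 -5.3  1.1]
72 32.0 [-1.14  0.53  0.03] [-1.7 -5.5  1.8]
open 12.97 [ 0.6214 -0.0286  0.1891] q6 32.0 F [-0.2  0.5 -0.8] T [-0.01 -0.02 -0.03] w 0.0848
up 13.43 [ 0.6218 -0.0287  0.2509] q6 32.0 F [ 0.5 -0.2  0.4] T [-0.01 -0.    0.02] w 0.0854
down 15.6 [0.5606 0.1412 0.1886] q6 -50.0 F [-0.  -0.8 -0.5] T [0.02 0.01 0.02] w 0.0847
grip 16.08 [0.5604 0.1415 0.189 ] q6 -50.0 F [-2.8  0.6  5.9] T [ 0.18  0.55 -0.03] w 0.0404
40 -10.0 [-0.9  -0.47 -0.03] [ 2.6 -4.8 -2.1]
48 -1.9 [-1.09 -0.52 -0.01] [ 2.1 -6.7 -1.1]
56 6.1 [-1.39 -0.51 -0.  ] [ 3.2 -7.7 -1.4]
64 14.1 [-1.61 -0.48 -0.02] [ 1.7 -9.8 -2.1]
72 22.1 [-2.11 -1.07  0.01] [  5.2 -11.2  -4.2]
80 30.1 [-2.29 -0.25 -0.01] [  2.  -11.2  -0.6]
88 38.0 [-2.32  0.27  0.01] [ -1.3 -12.8   0.4]
96 46.1 [-2.61  0.3   0.02] [ -1.  -13.1   1.7]
104 54.1 [-2.04  1.06 -0.  ] [-3.9 -9.4  2.6]
open 19.37 [0.5605 0.1416 0.189 ] q6 54.0 F [-0.4  0.4 -0.7] T [ 0.03  0.04 -0.  ] w 0.0851
up 19.82 [0.5608 0.1416 0.2507] q6 54.0 F [-0.1  0.2 -0.5] T [-0.03 -0.07  0.02] w 0.0851
```

```bash
python3 - <<'E'
from h import *
c=robot.get_calibration("wrist"); im=robot.grab_frame("wrist")
cv2.imwrite("pics/w3a.png",im)
turn(Rk,-50,40,96)
im2=robot.grab_frame("wrist")
s=robot.grab_frame("side");cv2.imwrite("pics/s3.png",s)
cv2.imwrite("pics/w3.png",np.vstack([np.hstack([cv2.resize(i[130:290,180:340],(400,400),interpolation=2) for i in(im,im2)])]))
E
```

```text
down 22.13 [ 0.6211 -0.0284  0.1886] q6 -50.0 F [0.1 0.4 0.1] T [-0.01 -0.02 -0.04] w 0.0852
grip 22.62 [ 0.6213 -0.0286  0.189 ] q6 -50.0 F [-0.5 -0.6  6.1] T [-0.14  0.19  0.03] w 0.0405
40 -10.2 [-0.99 -0.13  0.01] [ 0.6 -4.8  0.4]
48 -2.1 [-1.12 -0.08 -0.01] [ 0.7 -4.6  0.4]
56 5.9 [-1.14 -0.08 -0.07] [ 1.  -5.6 -0.4]
64 13.9 [-1.32  0.2  -0.03] [-1.7 -6.7  1.9]
72 21.9 [-1.28  0.39 -0.01] [-1.4 -6.5  2.6]
80 29.9 [-1.45  0.27  0.  ] [-1.8 -7.9  1.1]
88 37.9 [-1.48  0.36 -0.01] [-1.7 -6.5  1. ]
96 45.9 [-1.16  0.63 -0.01] [-3.9 -6.5  2.5]
open 25.64 [ 0.6213 -0.0284  0.189 ] q6 46.0 F [ 0.7  0.  -0.1] T [ 0.04 -0.03 -0.01] w 0.0851
up 26.1 [ 0.6218 -0.0285  0.2509] q6 46.0 F [ 0.6  1.3 -0. ] T [-0.02 -0.    0.02] w 0.085
```

View pics/w3.png

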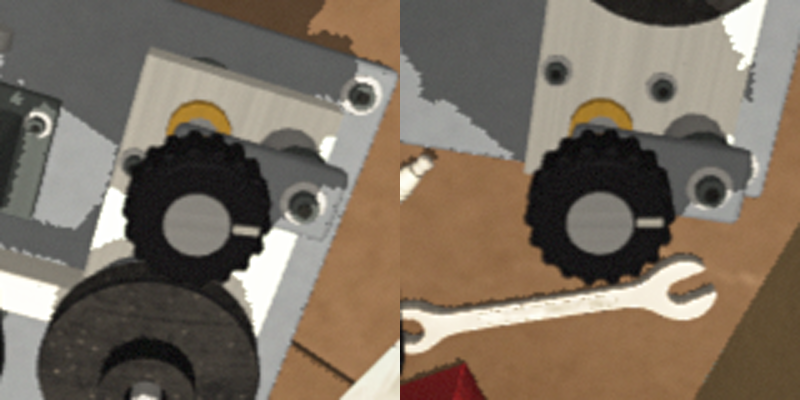

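Comparing index lines, both knobs turned about 130° before the grip slipped, which is consistent with the upper stops if they started near 0.7 rad. I'll check the carriage height in the side view, before and after.

```bash
python3 - <<'E'
from h import *
a=cv2.imread("pics/side0.png");b=cv2.imread("pics/s3.png")
cv2.imwrite("pics/c3.png",np.hstack([cv2.resize(i[190:310,240:370],None,fx=3,fy=4,interpolation=2) for i in(a,b)]))
D=cam("side"); y=np.radians(19.7); X=np.array([np.cos(y),np.sin(y),0]);Y=np.array([-np.sin(y),np.cos(y),0]); o=(np.array([*L,0])+np.array([*Rk,0]))/2
# predicted pixel motion for 8 and 10.5mm at right end of the carriage
for z in(.0415,.044,.052): print(z,proj(D,o-.113*Y+[0,0,z]), proj(D,o+.113*Y+[0,0,z]))
E
```

```text
0.0415 [324.03728656 270.15930311] [245.0863242  215.49084704]
0.044 [324.14117849 268.74634869] [245.08797732 214.28485072]
0.052 [324.47544158 264.20029292] [245.09329068 210.40860533]
```

View pics/c3.png

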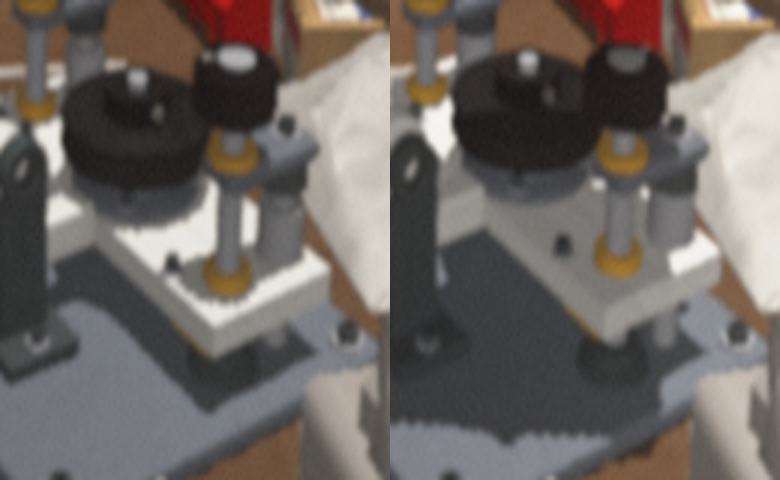

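The carriage screw, nuts and pulley rose 4.5–5.5 px, about 8–9.5 mm at both ends, so it is near the upper stops. I'll give each knob one more 45° twist as a check. If the index line doesn't move, that knob is at its stop.

```bash
python3 - <<'E'
from h import *
turn(Rk,1,45,45); b=robot.grab_frame("wrist")
turn(L,9,45,45); a=robot.grab_frame("wrist")
cv2.imwrite("pics/w4.png",np.hstack([cv2.resize(i[130:290,180:340],(400,400),interpolation=2) for i in(a,b)]))
E
```

```text
down 27.64 [ 0.6211 -0.0285  0.1886] q6 1.0 F [ 0.4 -0.2  0.9] T [0.02 0.05 0.03] w 0.0849
grip 28.12 [ 0.621  -0.0291  0.1892] q6 1.0 F [-2.6 -3.1  5.8] T [-0.83  0.75  0.1 ] w 0.0402
45 45.8 [-0.99  0.47  0.79] [-2.2 -6.6  1.4]
open 29.41 [ 0.6211 -0.029   0.1892] q6 46.0 F [-0.7  0.4  0.8] T [-0.02  0.01  0.05] w 0.0847
up 29.87 [ 0.6215 -0.0291  0.2509] q6 46.0 F [-0.7  0.9 -0. ] T [ 0.11  0.01 -0.02] w 0.0848
down 31.33 [0.5606 0.1409 0.1885] q6 9.0 F [ 0.8 -0.2  0.2] T [-0.04 -0.06  0.02] w 0.0849
grip 31.82 [0.5605 0.1401 0.1893] q6 9.0 F [-3.8 -6.9  7.3] T [-1.67  0.75  0.1 ] w 0.0407
45 54.0 [-1.91  0.04  0.02] [-0.7 -9.3  0.6]
open 33.1 [0.5605 0.1403 0.1893] q6 54.0 F [ 0.1  0.1 -0.6] T [ 0.    0.07 -0.03] w 0.0847
up 33.55 [0.561  0.1403 0.2509] q6 54.0 F [-0.2 -0.3 -1.5] T [0.02 0.05 0.02] w 0.0849
```

View pics/w4.png

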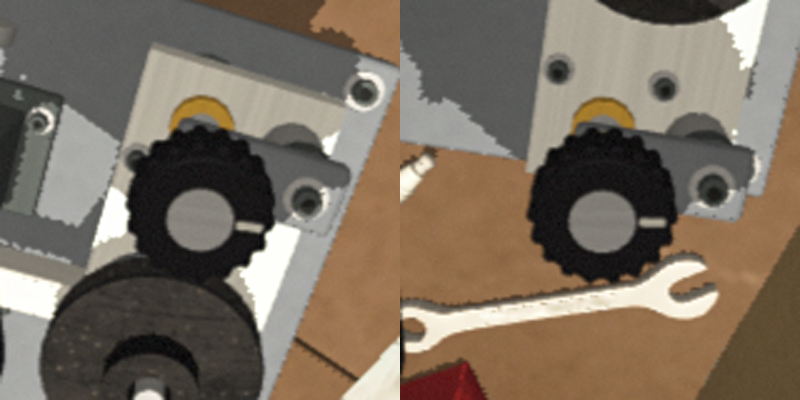

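The index lines did not move, so both knobs are at their stops. Next I'll push the pin with closed fingertips, jaw axis along the lift's x so that the known 22 mm pad width faces the head.

```bash
cat >>h.py <<'E'
yw=np.radians(19.7); X=np.array([np.cos(yw),np.sin(yw),0]);Y=np.array([-np.sin(yw),np.cos(yw),0]); o0=(np.array([*L,0])+np.array([*Rk,0]))/2
W=lambda x,y,z:o0+x*X+y*Y+np.array([0,0,z])
def inl(p): d=np.array(p)-o0; return np.array([d@X,d@Y,d[2]]).round(4)
E
python3 - <<'E'
from h import *
print("pin meas",inl([.4783,.1324,.088]))
robot.set_gripper(0)
q=np.array(robot.ik(W(-.08,.155,.25),[180,0,109.7]));print(q.round(1)); robot.goto_joints(q);t("above")
robot.line_to(W(-.08,.155,.150),vel=.12);t("down")
h=robot.line_to(W(-.08,.132,.150),vel=.08,guard=8);t("near");print(h)
if not h:
    h=robot.line_to(W(-.08,.077,.150),vel=.035,guard=8);t("pushed");print(h)
print(inl(robot.observe()["tool_pos"]))
for n in("scene","side"): cv2.imwrite(f"pics/p_{n}.png",robot.grab_frame(n))
E
```

```text
pin meas [-0.0801  0.1094  0.088 ]
[  5.6 -12.8 -18.1  84.7   0.   75.9]
above 34.86 [0.4628 0.1757 0.2504] q6 75.8 F [1.2 0.2 0.5] T [ 0.   -0.03  0.  ] w -0.0001
down 35.84 [0.4635 0.1754 0.1508] q6 75.9 F [-0.6  0.2  0.7] T [ 0.02  0.04 -0.  ] w -0.0001
near 36.27 [0.4711 0.1533 0.1503] q6 73.2 F [-1.1  0.7 -0.4] T [-0.01  0.06  0.02] w 0.0002
False
pushed 37.64 [0.4881 0.1046 0.1495] q6 67.3 F [0.6 0.3 0.2] T [ 0.13 -0.02  0.02] w 0.0001
True
[-0.0803  0.0799  0.1495]
```

Contact stopped the push at TCP y = 79.9 mm, so the head face is at about 69 mm, which is the home position. I'll back off and check.

```bash
python3 - <<'E'
from h import *
robot.line_to(W(-.08,.13,.150),vel=.1); robot.line_to(W(-.08,.15,.26),vel=.2)
q=np.array(robot.ik(W(-.08,.16,.33),[180,0,109.7])); robot.goto_joints(q); t("clear")
C=robot.get_calibration("wrist");im=robot.grab_frame("wrist"); K=cam("w",C)
c=proj(K,W(-.08,.07,.09)); print(c,proj(K,W(-.08,.113,.09)),proj(K,W(-.08,.013,.09)))
u,v=np.clip(c,[100,80],[411,303]).astype(int)
s=robot.grab_frame("scene"); Sc=cam("scene");print(proj(Sc,W(-.08,.07,.09)),proj(Sc,W(-.08,.113,.09)))
cv2.imwrite("pics/f.png",np.hstack([cv2.resize(im[v-80:v+80,u-80:u+80],(400,400),interpolation=2),cv2.resize(s[90:260,190:350],(400,400),interpolation=2)]));print(u,v)
E
```

```text
clear 39.48 [0.4615 0.18   0.3296] q6 76.4 F [-0.7 -0.5 -0.5] T [ 0.04  0.01 -0.04] w 0.0004
[261.32211059 240.83553759] [261.26518606 208.26953078] [261.39099025 280.24096305]
[288.90327042 197.50822287] [282.42750838 216.38059575]
261 240
```

View pics/f.png

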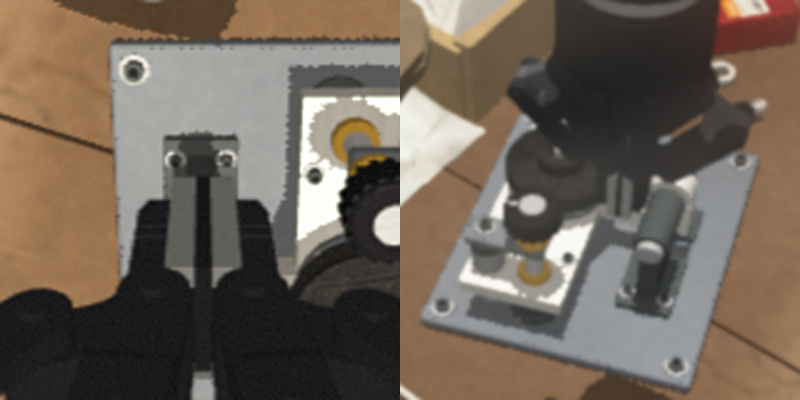

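The scene view shows the pin head seated on the sleeve mouth at about (290,196); the prediction for home was (288.9,197.5). The arm is clear, so I'll hand in.

```bash
python3 -c "
from h import *
t('end'); robot.job_done()"
```

```text
end 39.58 [0.4609 0.1798 0.3279] q6 76.4 F [-0.6  0.3 -0.3] T [-0.02  0.03 -0.07] w -0.0002
the job is handed in; nothing more can be done
```

I raised the carriage to its upper stops, pushed the clevis pin home and handed the job in at about 39.6 s. The hand-in reports no verdict.

**Knobs:** I turned left, right, left, right. The first turn on each was 72°, the second 104° (left) and 96° (right), which slipped in the grip once the stop was reached.

**Stop check:** A further 45° twist on each knob did not move its index line, so both are at their stops. The side view showed both ends raised by about 8–9.5 mm.

**Pin:** I pushed it with closed fingertips until contact stopped the arm, with the head's face at about y 69 mm in the lift's frame. Home is 70 mm. In the scene picture the head sits at the sleeve mouth within 2 px of the prediction, and the arm is clear of everything.

**What did not agree:**
- **Stop torque:** the wrist's twisting torque stayed near zero during the slips, apart from 0.8 N m once. The stop was therefore confirmed by the index lines, not by torque.
- **Knob travel:** the index lines gave about 130° turned (about 8 mm of lift), slightly less than the rise seen in the side view.
- **Lean:** I never measured it directly; I kept it in bounds through the turning sequence.

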